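# Open the charging bunker with the lid lifter and lay the long pack in its cradle

### The arm

A 7-joint arm with a two-finger parallel gripper is mounted at the origin on the work surface. World frame = base frame: x ahead of the robot, y to its left, z up, the work surface at z = 0. Lengths are in m, angles in rad, forces in N, time in s.
With the tool pointing down it reaches from about 0.425 to 0.925 m from the base axis. Payload 6.8 kg.
Tool frame: the origin (TCP) lies at the very end of the fingers, on their centre line; the grasp point (between the pads) lies 19 mm behind it; z points along the fingers, y is the line along which they close (so a half turn about z gives the same grasp; the last joint's range is limited). The gripper opens to 85 mm and grips with 20 to 120 N. Pads are 22 mm wide; open, the fingers measure 114 mm over their backs; the gripper's body (76 mm by 85 mm) begins 54 mm behind the grasp point. The pads swing forward as they close: fully open they stand 13 mm farther back than shut.
Start: joints at [-1.309, 0.477, 0.022, 1.555, -0.011, 1.109, -0.083], TCP at [0.244, 0.629, 0.231] pointing down, gripper open.
Joint ranges: [-2.96, 2.96], [-0.34, 2.1], [-1.41, 1.46], [0.24, 2.44], [-1.37, 4.51], [0.17, 1.92], [-2.96, 2.96]. Speed limits (rad/s): [2.39, 2.39, 3.14, 3.14, 3.14, 3.14, 3.14].

### API

Orientations are given as a rotation vector (axis times angle).
In Python, from bench import r gives the robot as it stands.
- The arm moves only by the tool play_rows, never from a script. Its argument "targets" is text: rows parted by semicolons, each of 5 numbers parted by spaces: the closure, from -1 (fully open) to 1 (shut), then the shift along the tool's x, y, z in m, then the turn about the tool's z in rad. In form: gripper dx dy dz spin; .... A call has 1 to 8 rows; each row is the pose to reach, as a shift and turn from the pose commanded when the call began, along the tool's axes at that moment; what a row does not reach only later rows make up. A row lasts 1/12 s, in which the tool goes at most 41.7 mm and 7.16 degrees, less where a joint would pass 70% of its speed; a pose out of reach is approached as far as the arm can. A call with a gripper value outside its range is refused whole. The fingers move at their own pace and stop on an object; "squeeze" is the grip in N (left out, the last holds). Time passes only in rows, so rows that repeat a pose let the fingers close. It gives the time, the measured TCP pose, the force, the opening and the grip force at its end, in the units of the state.
- r.get_obs(): the state, without advancing time (a new reading comes with each control period).
- r.grab_frame(name): name is "scene" or "top" or "wrist"; returns the picture (384x512x3 uint8, red, green, blue); there is no depth.
- r.camera_info(name): a dict with "fov_y" (degrees; the focal length in pixels is half the picture's height over the tangent of half this angle, whatever the lens; pixels are square), "cx", "cy" (the principal point, pixels), "position" and "rotation" of the camera in the world. Camera axes: x right, y down, z forward; pixel columns grow to the right and rows downward; lengths in m; the calibration is good to about 2 mm. The wrist camera is an equidistant fisheye: a pixel r from the principal point sees the ray r / f radians off the axis. A picture is of the moment at which its call begins: read the wrist's pose just before it. camera_info takes no time and is no camera call; for the wrist camera it gives the pose at the moment of the call.
- r.hand_in(): hands the job in; it is judged then, once.
The state is a dict: "clock": time; "joints": joint angles; "qvel": joint speeds; "tau": joint torques, N m; "tcp_pos": TCP position; "orientation": TCP orientation; "contact_force": force on the tool from outside, world axes, zero at the start; "moment": the same for the moment, N m; "grip_width": finger opening in m; "gripper_force": force on a finger pad.
Only numpy, scipy, OpenCV 4.12 (cv2) and the standard library are available. Lean on these libraries where they do the work, as an engineer would, in place of code of your own. Each camera call takes 0.05 s, during which the arm holds its last target. There are 200 camera calls.

### The job

Open the steel charging bunker with the lid lifter: hook it under the lid's bail, lift the lid off without the gripper or arm touching it, set it flat and centred on the ribbed mat, unhook, and stand the lifter upright on the bench beside the bunker. Then take the long battery pack out and lay it across both saddles of the empty cradle, between their cheeks. Set things down rather than dropping them, leave the short pack in the bunker, and do not disturb the other things on the bench.

Things in the scene. Friction and masses are not known exactly. Their poses are not given: they have to be found in the camera images.
- bunker: Fixed open-topped square steel box, 174 x 174 mm outside, 56 mm high, walls and floor 3 mm, closed at the start by the lid. Holds the two packs side by side, lying along its x axis about 36 mm either side of its middle (either may be on +y). Origin: centre of the underside, on the bench; x, y along its sides, z up.
- lid: Loose square steel lid, 188 x 188 mm, 0.3 to 0.6 kg; 12 mm skirt outside the bunker's rim, 4 mm play. Origin: centre of the skirt's lower edge (44 mm above the bench at the start); plate top 14.5 mm above it. Across its middle a fixed bail (arch handle) of 8 mm round bar: level bar along the lid's y, legs at y = +-52 mm, 34 mm clear under the bar, open from both x sides.
- bail_mid (a point): Middle of the centre line of the bail's level bar, 52.5 mm above the lid's origin; axes as the lid's.
- lifter: Lid lifter, about 0.25 kg, 118 mm high, standing upright on its feet: two J-hooks of 7 mm rod at y = +-22 mm under a cross grip. Side view: upright shank at x = -34 mm, flat foot (centre line 3.5 mm up) from x = -34 to +28 mm, tip turned up to x = +37 mm, its top 17 mm above the sole. The bar it lifts lies on the feet. Origin: on the sole under the grip; x the way the hooks point (away from the robot).
- lifter_grip (a point): Middle of the lifter's grip, 105 mm above its sole: a bar 86 mm long (along lifter y), 26 mm wide (along lifter x) and 26 mm high; axes as the lifter's.
- mat: Fixed square ribbed silicone heat mat on the bench, 240 x 240 mm, 4 mm thick, for the lid. Origin: centre of its underside. To the left or the right of the bunker, the cradle on the other side.
- cradle: Fixed printed battery cradle: base 150 x 86 x 6 mm with two U-shaped saddles 14 mm thick at x = +-45 mm; their seats are 22 mm above the bench, their cheeks 52 mm apart and 46 mm high. Between the saddles the sides are open for fingers (76 mm along x, down to the base). The pack lies along the cradle's x axis. Origin: centre of the underside.
- cradle_seat (a point): Point midway between the saddles at the height of their seats, 22 mm above the bench; axes as the cradle's.
- long_pack: The long battery pack: 140 x 40 x 40 mm block of round cells in white shrink wrap, a small yellow connector on one end (+x, 9 mm proud), 0.3 to 0.6 kg, lying on the bunker's floor under the lid. Origin: centre of the underside; x along its length.
- long_pack_mid (a point): Centre of the long pack, 20 mm above its underside; axes as the pack's.
- short_pack: The short battery pack, 75 x 40 x 40 mm, otherwise the same look, about 0.24 kg; stays in the bunker. Origin: centre of the underside; x along its length.
- tape: Bystander: loose roll of black tape lying flat, 90 mm across, 24 mm high, back left of the bunker. Origin: centre of the underside.
- spray: Bystander: loose blue spray bottle with white cap, 38 mm across, 152 mm high, back right of the bunker. Origin: centre of the underside.
- marker: Bystander: loose white marker pen with green cap, 128 x 18 mm, lying near the robot on the right. Origin: centre of the underside.
- cell_holder: Bystander: loose black holder with two round cells, 78 x 42 x 26 mm, lying near the robot on the left. Origin: centre of the underside.
There are look-alikes about, which are no part of the job. What is shaped like the lifter but blue, green or red is not meant.

How it is judged:
On the way, in this order (a step that is already met when the one before it is completed fails the run):
1. the lid, hanging on the lifter, is lifted clear of the bunker (contact force between lifter and lid above 1 N and z of lid in the frame of bunker above 0.065 m), for 0.2 s.
2. the lid lies flat and centred on the mat and the lifter no longer touches it (height (world z) of lid between 0 and 0.01 m and horizontal distance between lid and mat below 0.045 m and angle between lid's own z axis and vertical below 0.06 rad and contact force between lifter and lid below 0.05 N), for 0.3 s.
3. the lifter stands upright on the bench, let go (height (world z) of lifter between -0.004 and 0.01 m and angle between lifter's own z axis and vertical below 0.08 rad and horizontal distance between lifter and bunker above 0.12 m and contact force between the fingers and lifter below 0.05 N and linear speed of lifter below 0.03 m/s), for 0.2 s.
4. the long pack is lifted out of the bunker (z of long_pack in the frame of bunker above 0.06 m), for 0.1 s.
At the end, for the whole second after the job is handed in: Lid flat on the mat within 45 mm of its centre; lifter upright on the bench, over 120 mm from the bunker's centre; long pack resting on both saddles between the cheeks (30 mm lengthwise, 10 mm sideways, 0.15 rad); short pack in the bunker; all at rest (height (world z) of lid between 0 and 0.01 m and horizontal distance between lid and mat below 0.045 m and angle between lid's own z axis and vertical below 0.06 rad and height (world z) of lifter between -0.004 and 0.01 m and angle between lifter's own z axis and vertical below 0.08 rad and horizontal distance between lifter and bunker above 0.12 m and x of long_pack_mid in the frame of cradle_seat between -0.03 and 0.03 m and y of long_pack_mid in the frame of cradle_seat between -0.01 and 0.01 m and z of long_pack_mid in the frame of cradle_seat between 0.015 and 0.025 m and angle between the x axis of long_pack and the x axis of cradle, either way round below 0.15 rad and x of short_pack in the frame of bunker between -0.07 and 0.07 m and y of short_pack in the frame of bunker between -0.07 and 0.07 m and z of short_pack in the frame of bunker below 0.015 m and linear speed of each of lid, lifter, long_pack below 0.02 m/s); the robot touches nothing.
It fails at once if the gripper or the arm touches the lid (contact force between any of the fingers, the arm and lid above 0.5 N).
It fails at once if the lid or the long pack is dropped (moves free of what carries it faster than 0.6 m/s) ((contact force between lifter and lid below 0.05 N and linear speed of lid above 0.6 m/s) or (contact force between the fingers and long_pack below 0.05 N and linear speed of long_pack above 0.6 m/s)).
It fails at once if the lifter falls over or is dropped (angle between lifter's own z axis and vertical above 1 rad or (contact force between the fingers and lifter below 0.05 N and linear speed of lifter above 0.6 m/s)).
It fails at once if the short pack is lifted out of the bunker (z of short_pack in the frame of bunker above 0.05 m).
It fails at once if a bystander is disturbed (moved more than 30 mm) (distance of any of tape, spray, marker, cell_holder from where it was at the start of the episode above 0.03 m).
It also fails if it takes over 61 s, if anything falls off the work surface, if the arm or the gripper's body presses on something with over 40 N, if the wrist force passes 120 N, or if a joint passes its speed limit or range.

## Working session

There is one attempt and no reset: what is moved stays moved. The work goes in short steps, Python scripts to look and compute and a tool call to move; the robot and the scene stay as the last step left them, time stands still between calls to the robot, and variables do not carry over. Pictures are saved under pics/ and viewed, at most 13 in all, crops included, and the job is handed in when it is done.

Besides the shell and the picture viewer there is one more tool, called after ">>>" by a JSON object that holds its "name" and its "arguments". play_rows: Moves the arm, as the interface text tells. Its arguments: {"type":"object","properties":{"targets":{"type":"string"},"squeeze":{"type":"number"}},"required":["targets"]}

```bash
ls; mkdir -p pics; python3 - <<'E'
from bench import r
import cv2,numpy as np
o=r.get_obs();print({k:np.round(v,3).tolist() for k,v in o.items()})
for n in("scene","top"):
    im=r.grab_frame(n);cv2.imwrite(f"pics/{n}0.png",im[:,:,::-1]);c=r.camera_info(n);print(n,c)
print(r.camera_info("wrist"))
a=cv2.imread("pics/scene0.png");b=cv2.imread("pics/top0.png")
E
```

```text
pics
{'clock': 0.0, 'joints': [-1.309, 0.478, 0.022, 1.556, -0.011, 1.109, -0.083], 'qvel': [-0.001, 0.001, -0.0, -0.0, -0.001, -0.001, -0.001], 'tau': [0.0, -59.645, 1.608, -28.121, 0.012, 0.01, 0.0], 'tcp_pos': [0.244, 0.629, 0.23], 'orientation': [-0.577, -3.088, 0.003], 'contact_force': [-1.176, -0.265, -0.06], 'moment': [-0.009, 0.015, -0.042], 'gripper_force': 0.0, 'grip_width': 0.085}
scene {'fov_y': 42.704338600305874, 'cx': 255.37401740867662, 'cy': 195.11654810037624, 'position': array([1.39774782, 0.48084417, 1.3792033 ]), 'rotation': array([-1.41072079, -2.31828135,  0.78283805])}
top {'fov_y': 54.43462833350753, 'cx': 260.3192547161519, 'cy': 188.60397732823043, 'position': array([0.36108389, 0.0123795 , 1.11224442]), 'rotation': array([-2.15370395,  2.09920024, -0.18355255])}
{'fov_y': 65.70646984690485, 'cx': 256.05230880955656, 'cy': 185.73731746976674, 'position': array([0.17995872, 0.65320497, 0.37359421]), 'rotation': array([2.39795731, 1.64339466, 0.22233152])}
```

View pics/scene0.png

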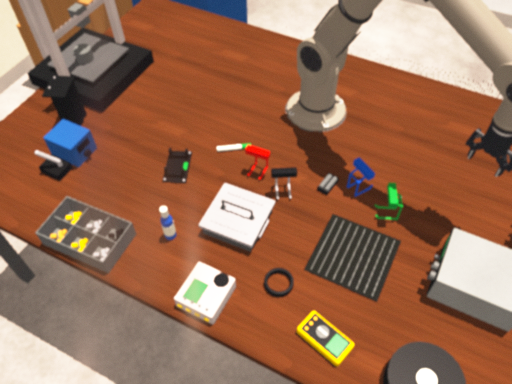

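View pics/top0.png

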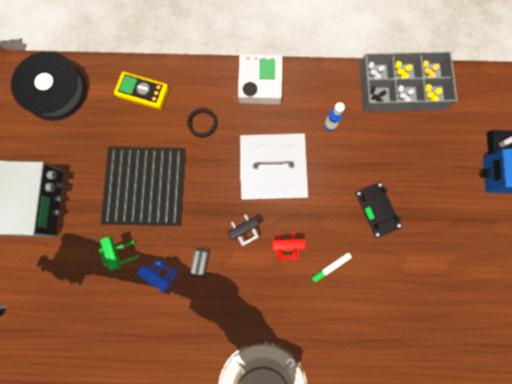

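Scene and top views show the closed bunker (top ~(273,166)) with its bail at (273,163), the mat at (144,186) and a dark cradle at (378,209). There are four lifter shapes in the top view: dark grip with steel hooks (245,230), red (289,244), blue (157,275) and green (118,252). The dark one fits because coloured ones are excluded. I'll confirm this in one enlarged crop.

```bash
cat > h.py <<'E'
import numpy as np,cv2
from scipy.spatial.transform import Rotation as R
def ray(c,px,fish=False):
    f=192/np.tan(np.radians(c["fov_y"])/2); d=np.array([px[0]-c["cx"],px[1]-c["cy"]],float)
    if fish:
        n=np.hypot(*d)+1e-9; t=n/f; v=np.array([*(d/n*np.sin(t)),np.cos(t)])
    else: v=np.array([d[0]/f,d[1]/f,1.])
    return np.array(c["position"]),R.from_rotvec(c["rotation"]).apply(v/np.linalg.norm(v))
def plane(c,px,z,fish=False):
    p,v=ray(c,px,fish); return p+v*(z-p[2])/v[2]
def two(rays):
    A=np.zeros((3,3));b=np.zeros(3)
    for p,v in rays: M=np.eye(3)-np.outer(v,v);A+=M;b+=M@p
    return np.linalg.solve(A,b)
E
python3 - <<'E'
import cv2,numpy as np
a=cv2.imread("pics/scene0.png");b=cv2.imread("pics/top0.png")
f=lambda i,x,y,w,h:cv2.resize(i[y:y+h,x:x+w],(400,300),interpolation=cv2.INTER_CUBIC)
cv2.imwrite("pics/crop.png",np.vstack([np.hstack([f(a,190,145,120,90),f(b,215,200,100,75)]),np.hstack([f(b,230,125,90,68),f(b,345,175,80,60)])]))
E
```

```text
(no output)
```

View pics/crop.png

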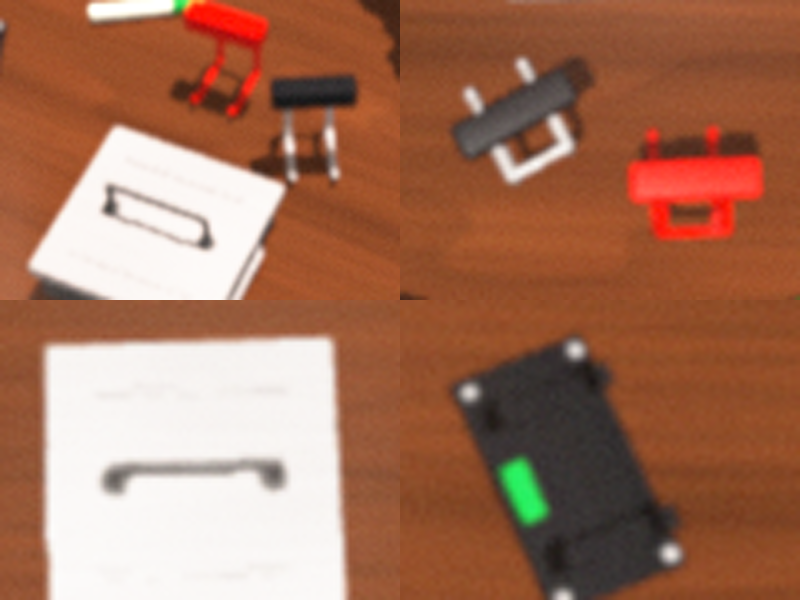

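The crop confirms it: dark grip on bright steel J-hooks, standing in front of the bunker, with tips pointing away from the robot. The cradle has four light screws and a green tag. Now to measure.

```bash
python3 - <<'E'
from bench import r
from h import *
a=cv2.imread("pics/scene0.png");b=cv2.imread("pics/top0.png")
cs,ct=r.camera_info("scene"),r.camera_info("top")
def blob(im,box,mask):
    x,y,w,h=box; m=mask(im[y:y+h,x:x+w].astype(int)).astype(np.uint8)
    n,l,s,c=cv2.connectedComponentsWithStats(m); k=1+np.argmax(s[1:,4])
    ct_=max(cv2.findContours((l==k).astype(np.uint8),0,2)[0],key=cv2.contourArea)
    q=cv2.minAreaRect(ct_); return c[k]+[x,y],s[k,4],cv2.boxPoints(q)+[x,y]
dark=lambda i:(i.max(2)<75)&(i.max(2)-i.min(2)<22)
white=lambda i:(i.min(2)>150)
for n,im,box in(("scene",a,(265,160,36,20)),("top",b,(225,208,38,40))):
    print("grip",n,[np.round(v,1).tolist() for v in blob(im,box,dark)])
g=[blob(a,(265,160,36,20),dark)[0],blob(b,(225,208,38,40),dark)[0]]
print("grip3d",two([ray(cs,g[0]),ray(ct,g[1])]))
box=blob(b,(225,208,38,40),dark)[2]; print("grip corners z.118",[plane(ct,p,.112)[:2].round(3).tolist() for p in box])
L=blob(b,(232,125,85,85),white);print("lid",np.round(L[2],1).tolist())
P=[plane(ct,p,.0585)[:2] for p in L[2]];print(np.round(P,3).tolist(),np.mean(P,0))
Ls=blob(a,(190,175,95,85),white);print("lid scene",np.round(Ls[0],1),"3d",two([ray(cs,Ls[0]),ray(ct,L[0])]))
# bail
B=blob(b,(248,150,50,26),lambda i:i.max(2)<150);print("bail",np.round(B[2],1).tolist(),B[0])
# mat
M=blob(b,(95,140,100,90),lambda i:(i.max(2)-i.min(2)<30)&(i.max(2)<200));P=[plane(ct,p,.004)[:2] for p in M[2]];print("mat",np.round(P,3).tolist(),np.mean(P,0))
hs=b[175:245,345:410].astype(int);m=(hs.min(2)>125).astype(np.uint8);n,l,s,c=cv2.connectedComponentsWithStats(m)
for k in range(1,n): print("screw",s[k,4],(c[k]+[345,175]).round(1),plane(ct,c[k]+[345,175],.006)[:2].round(3))
C=blob(b,(345,175,65,70),dark);print("cr",np.mean([plane(ct,p,.01)[:2] for p in C[2]],0))
for n,p in dict(tape=(202,123),spray=(338,108),mark=(332,267),cell=(200,262),green=(118,252),blue=(157,275),red=(289,244)).items(): print(n,plane(ct,p,.02)[:2].round(3))
E
```

```text
grip scene [[283.4, 172.3], 175, [[272.0, 169.0], [295.0, 169.0], [295.0, 177.0], [272.0, 177.0]]]
grip top [[255.2, 218.8], 6, [[253.0, 218.0], [253.6, 217.1], [257.3, 219.5], [256.7, 220.5]]]
grip3d [0.44949331 0.04853934 0.11801581]
grip corners z.118 [[0.459, 0.037], [0.462, 0.036], [0.455, 0.025], [0.453, 0.027]]
lid [[238.6, 134.9], [305.5, 132.8], [307.4, 197.2], [240.6, 199.3]]
[[0.709, 0.088], [0.72, -0.109], [0.528, -0.115], [0.517, 0.075]] [ 0.61832822 -0.01513413]
lid scene [237.7 213.9] 3d [ 0.61833575 -0.01452236  0.04820451]
bail [[253.0, 165.0], [257.5, 160.5], [260.0, 163.0], [255.5, 167.5]] [256.21052632 164.57894737]
mat [[0.444, 0.489], [0.678, 0.506], [0.678, 0.257], [0.443, 0.249]] [0.56074629 0.37511873]
screw 11 [379.6 184.5] [ 0.581 -0.339]
screw 8 [358.5 193. ] [ 0.553 -0.275]
screw 12 [398.7 225.2] [ 0.459 -0.391]
screw 10 [377.  234.2] [ 0.431 -0.327]
cr [ 0.5065282 -0.3335314]
tape [0.756 0.204]
spray [ 0.815 -0.213]
mark [ 0.334 -0.191]
cell [0.338 0.188]
green [0.36  0.426]
blue [0.298 0.309]
red [ 0.396 -0.067]
```

```bash
cat >> h.py <<'E'
def plan(o,pos,yaw=None):
    """shift in tool axes to world pos; spin so that tool y lies along world direction yaw (mod pi)"""
    T=R.from_rotvec(o["orientation"]).as_matrix()
    d=T.T@(np.array(pos)-o["tcp_pos"]); ty=np.arctan2(T[1,1],T[0,1]); tz=T[:,2]
    s=0 if yaw is None else -((yaw-ty+np.pi/2)%np.pi-np.pi/2)
    print("tcp",np.round(o["tcp_pos"],4),"tooly yaw %.3f"%ty,"tz",tz.round(3),"j7 %.3f"%o["joints"][6],"-> d",d.round(4),"spin %.3f"%s)
E
python3 - <<'E'
from bench import r
from h import *
b=cv2.imread("pics/top0.png");ct=r.camera_info("top")
for th in(85,95,105):
    i=b[205:250,222:270].astype(int); m=((i.max(2)<th)&(i.max(2)-i.min(2)<25)).astype(np.uint8)
    n,l,s,c=cv2.connectedComponentsWithStats(m);k=1+np.argmax(s[1:,4]);ys,xs=np.where(l==k)
    q=cv2.minAreaRect(np.c_[xs,ys].astype(np.float32));bp=cv2.boxPoints(q)+[222,205];P=np.array([plane(ct,p,.118)[:2] for p in bp])
    print(th,s[k,4],q,P.round(3).tolist(),P.mean(0).round(4))
print(two([ray(r.camera_info("scene"),(284,172.7)),ray(ct,bp.mean(0))]))
plan(r.get_obs(),(0.42,0.04,.26),0.45)
E
```

```text
85 100 ((21.300006866455078, 22.599998474121094), (8.497057914733887, 31.304948806762695), 63.43495178222656) [[0.423, 0.104], [0.462, 0.031], [0.442, 0.02], [0.403, 0.093]] [0.4326 0.0619]
95 204 ((21.45993995666504, 22.928781509399414), (8.933649063110352, 31.376718521118164), 60.64224624633789) [[0.421, 0.103], [0.463, 0.032], [0.443, 0.02], [0.4, 0.091]] [0.4317 0.0614]
105 265 ((21.45993995666504, 22.928781509399414), (8.933649063110352, 31.376718521118164), 60.64224624633789) [[0.421, 0.103], [0.463, 0.032], [0.443, 0.02], [0.4, 0.091]] [0.4317 0.0614]
[0.43236557 0.06304592 0.10296852]
tcp [0.2438 0.6289 0.2304] tooly yaw 1.201 tz [-0.    -0.002 -1.   ] j7 -0.083 -> d [-0.3771 -0.4854 -0.0287] spin 0.751
```

>>> {"name": "play_rows", "arguments": {"targets": "-1 -0.377 -0.485 -0.029 0.4;-1 -0.377 -0.485 -0.029 0.7;-1 -0.377 -0.485 -0.029 0.7;-1 -0.377 -0.485 -0.029 0.7;-1 -0.377 -0.485 -0.029 0.7;-1 -0.377 -0.485 -0.029 0.7;-1 -0.377 -0.485 -0.029 0.7;-1 -0.377 -0.485 -0.029 0.7"}}

```text
clock: 0.77
tcp_pos: [0.3394, 0.3082, 0.2468]
orientation: [-1.601, -2.702, 0.001]
contact_force: [1.1, -0.5, 1.5]
grip_width: 0.0855
gripper_force: 0.0
```

```bash
python3 - <<'E'
from bench import r
from h import *
plan(r.get_obs(),(0.43,0.06,.25),0.52)
E
```

```text
tcp [0.3394 0.3082 0.2468] tooly yaw 0.501 tz [-0. -0. -1.] j7 -0.340 -> d [-0.2612 -0.0397 -0.0032] spin -0.019
```

>>> {"name": "play_rows", "arguments": {"targets": "-1 -0.26 -0.04 0 0;-1 -0.26 -0.04 0 0;-1 -0.26 -0.04 0 0;-1 -0.26 -0.04 0 0;-1 -0.26 -0.04 0 0;-1 -0.26 -0.04 0 0;-1 -0.26 -0.04 0 0;-1 -0.26 -0.04 0 0"}}

```text
clock: 1.43
tcp_pos: [0.4299, 0.0591, 0.2471]
orientation: [1.611, 2.697, -0.0]
contact_force: [-0.0, 0.7, 0.5]
grip_width: 0.0855
gripper_force: 0.0
```

```bash
python3 - <<'E'
from bench import r
from h import *
o=r.get_obs();c=r.camera_info("wrist");im=r.grab_frame("wrist")[:,:,::-1];cv2.imwrite("pics/w1.png",im)
np.save("w1.npy",dict(c),allow_pickle=True)
plan(o,(0.432,0.062,.25),0.52);print(c)
E
```

```text
tcp [0.4299 0.0591 0.2471] tooly yaw 0.494 tz [ 0.    -0.001 -1.   ] j7 0.247 -> d [ 0.0015  0.0032 -0.0029] spin -0.026
{'fov_y': 65.70646984690485, 'cx': 256.05230880955656, 'cy': 185.73731746976674, 'position': array([0.39733801, 0.11880635, 0.3901922 ]), 'rotation': array([2.78695952, 0.70296709, 0.09504474])}
```

View pics/w1.png

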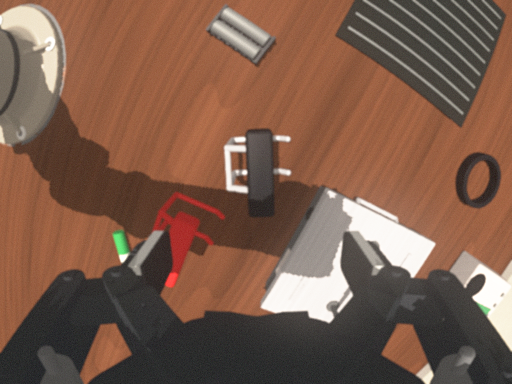

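```bash
python3 - <<'E'
from bench import r
from h import *
b=cv2.imread("pics/top0.png");w=cv2.imread("pics/w1.png");ct=r.camera_info("top");c=np.load("w1.npy",allow_pickle=True).item()
for p,q in(((243,244.5),(226.5,148)),((258.3,236.8),(230.5,190)),((232.5,223.5),(290,139)),((245.7,216),(290,172))): 
    print(two([ray(ct,p),ray(c,q,True)]).round(4))
m=(w[115:230,240:285].max(2)<60).astype(np.uint8);n,l,s,cc=cv2.connectedComponentsWithStats(m);k=1+np.argmax(s[1:,4]);ys,xs=np.where(l==k)
rect=cv2.minAreaRect(np.c_[xs,ys].astype(np.float32));bp=cv2.boxPoints(rect)+[240,115]
P=np.array([plane(c,p,.118,True)[:2] for p in bp]);print(rect,bp.tolist(),P.round(3).tolist(),P.mean(0))
print("grip3d",two([ray(ct,(243.46,227.93)),ray(c,bp.mean(0),True)]))
z=cv2.resize(np.hstack([w[110:230,200:310],]),(550,600),interpolation=cv2.INTER_CUBIC);cv2.imwrite("pics/z1.png",z)
E
```

```text
[0.3902 0.0631 0.0765]
[0.414  0.022  0.0723]
[0.4525 0.0998 0.0223]
[0.4758 0.0621 0.0136]
((21.0, 88.0), (26.0, 26.0), 0.0) [[248.0, 216.0], [248.0, 190.0], [274.0, 190.0], [274.0, 216.0]] [[0.441, 0.02], [0.429, 0.044], [0.45, 0.056], [0.463, 0.032]] [0.44583826 0.03814077]
grip3d [0.42963606 0.05891684 0.19065309]
```

View pics/z1.png

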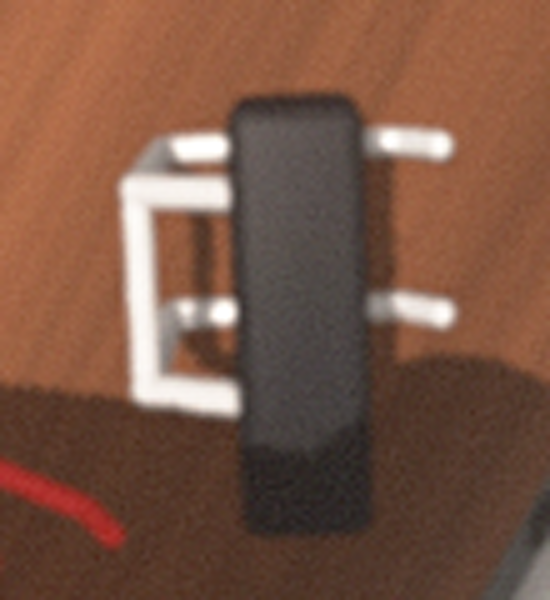

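The enlarged crop shows the top of the black grip at wrist pixels (247,129)–(274,216). A white crossbar sits lower at x≈228, and the tips point right. The fingers can close above the crossbar.

```bash
python3 - <<'E'
from bench import r
from h import *
ct=r.camera_info("top");c=np.load("w1.npy",allow_pickle=True).item()
bp=np.array([(247,129.4),(271,129.4),(274,216),(249,216.6)])
P=np.array([plane(c,p,.116,True)[:2] for p in bp]);m=P.mean(0);d=P[0]+P[1]-P[2]-P[3];print(P.round(3).tolist(),m,"len",np.hypot(*d)/2,"yaw",np.arctan2(-d[0],d[1]))
print("grip3d",two([ray(ct,(243.46,227.93)),ray(c,bp.mean(0),True)]))
plan(r.get_obs(),(*m,.12),np.arctan2(-d[0],d[1]))
E
```

```text
[[0.401, 0.094], [0.42, 0.105], [0.464, 0.032], [0.442, 0.02]] [0.43180402 0.06262607] len 0.08535446009692796 yaw 0.5254208600690514
grip3d [0.43230865 0.06205465 0.10675305]
tcp [0.4293 0.0616 0.2469] tooly yaw 0.497 tz [-0.  0. -1.] j7 0.245 -> d [-0.0003  0.0027  0.1269] spin -0.029
```

>>> {"name": "play_rows", "arguments": {"targets": "-1 0 0.003 0.04 -0.029;-1 0 0.003 0.08 -0.029;-1 0 0.003 0.105 -0.029;-1 0 0.003 0.125 -0.029;-1 0 0.003 0.14 -0.029;-1 0 0.003 0.15 -0.029;-1 0 0.003 0.157 -0.029;-1 0 0.003 0.157 -0.029"}}

```text
clock: 2.15
tcp_pos: [0.4311, 0.0653, 0.0891]
orientation: [-1.559, -2.726, 0.002]
contact_force: [-0.2, 0.0, 0.2]
grip_width: 0.0855
gripper_force: 0.0
```

>>> {"name": "play_rows", "arguments": {"targets": "0 0 0 0 0;0.2 0 0 0 0;0.5 0 0 0 0;1 0 0 0 0;1 0 0 0 0;1 0 0 0 0;1 0 0 0 0;1 0 0 0 0", "squeeze": 80}}

```text
clock: 2.82
tcp_pos: [0.432, 0.0646, 0.0906]
orientation: [-1.562, -2.725, -0.001]
contact_force: [-2.2, -1.4, 7.4]
grip_width: 0.0249
gripper_force: 78.0
```

>>> {"name": "play_rows", "arguments": {"targets": "1 0 0 -0.02 0;1 0 0 -0.05 0;1 0 0 -0.08 0;1 0 0 -0.1 0.06;1 0 0 -0.11 0.12;1 0 0 -0.11 0.24;1 0 0 -0.11 0.36;1 0 0 -0.11 0.46"}}

```text
clock: 3.48
tcp_pos: [0.4315, 0.0645, 0.2002]
orientation: [-2.149, -2.291, -0.001]
contact_force: [-0.2, 0.7, -3.4]
grip_width: 0.025
gripper_force: 79.8
```

```bash
python3 - <<'E'
from bench import r
from h import *
print("bail3d",two([ray(r.camera_info("top"),(274.5,162.9)),ray(r.camera_info("scene"),(237.7,206.5))]))
plan(r.get_obs(),(.553,-.019,.2),0.06)
o=r.get_obs();print(o["contact_force"],o["grip_width"])
E
```

```text
bail3d [ 0.61740654 -0.01561518  0.08908757]
tcp [0.4315 0.0645 0.2002] tooly yaw 0.064 tz [ 0.     0.001 -1.   ] j7 -0.122 -> d [-9.110e-02  1.159e-01  1.000e-04] spin 0.004
[-0.23364436  0.70055671 -3.39191553] 0.025017499671540728
```

>>> {"name": "play_rows", "arguments": {"targets": "1 -0.015 0.02 0 0;1 -0.03 0.04 0 0;1 -0.048 0.062 0 0;1 -0.066 0.084 0 0;1 -0.08 0.102 0 0;1 -0.088 0.112 0 0;1 -0.091 0.116 0 0;1 -0.091 0.116 0 0"}}

```text
clock: 4.15
tcp_pos: [0.5539, -0.0186, 0.1997]
orientation: [-2.144, -2.296, 0.001]
contact_force: [-0.3, -0.0, -3.3]
grip_width: 0.0248
gripper_force: 79.8
```

```bash
python3 - <<'E'
from bench import r
from h import *
o=r.get_obs();c=r.camera_info("wrist");im=r.grab_frame("wrist")[:,:,::-1];cv2.imwrite("pics/w2.png",im);cv2.imwrite("pics/s2.png",r.grab_frame("scene")[:,:,::-1])
np.save("w2.npy",dict(c),allow_pickle=True)
plan(o,(0.553,-.019,.158),0.06)
s=cv2.imread("pics/s2.png")[130:280,170:320];cv2.imwrite("pics/c2.png",np.hstack([cv2.resize(s,(384,384),interpolation=cv2.INTER_CUBIC),im[:,100:500]]))
E
```

```text
tcp [ 0.5539 -0.0186  0.1997] tooly yaw 0.069 tz [-0.001 -0.    -1.   ] j7 0.241 -> d [-0.0004 -0.0009  0.0417] spin 0.009
```

View pics/c2.png

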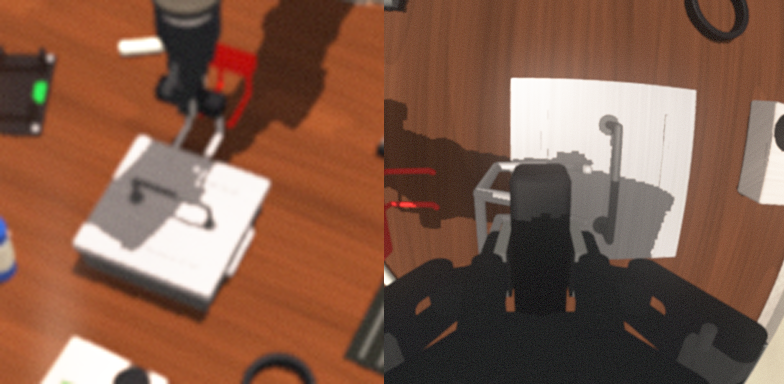

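Wrist view (right): the bail's bar runs from (332,124) to (325,241), with its feet at (324,125) and (317,226). The lifter hangs upright in front of it, tips toward the bar.

```bash
python3 - <<'E'
from bench import r
from h import *
c=np.load("w2.npy",allow_pickle=True).item();ct=r.camera_info("top")
a,b=[plane(c,p,.0965,True) for p in((332,124),(325,241))];print(a,b,(a+b)/2,"yaw",np.arctan2(-(a-b)[0],(a-b)[1]))
print("mid3d",two([ray(ct,(274.5,162.9)),ray(c,(329.5,182),True)]), two([ray(ct,(254,163.2)),ray(c,(332,124),True)]))
w=cv2.imread("pics/w2.png");i=w[60:275,210:320]
for p in((227,78),(312,91)): print("lid corner",plane(c,p,.0585,True))
E
```

```text
[0.61352727 0.03827896 0.0965    ] [ 0.62163779 -0.06918419  0.0965    ] [ 0.61758253 -0.01545262  0.0965    ] yaw 0.07532972041816478
mid3d [ 0.62413161 -0.01885702  0.06970825] [0.61119773 0.03883536 0.10741311]
lid corner [0.51955698 0.07261273 0.0585    ]
lid corner [0.60079236 0.06644547 0.0585    ]
```

>>> {"name": "play_rows", "arguments": {"targets": "1 0 -0.001 0.012 0;1 0 -0.001 0.026 0;1 0 -0.001 0.036 0;1 0 -0.001 0.043 0;1 0 -0.001 0.043 0"}}

```text
clock: 4.67
tcp_pos: [0.5513, -0.0176, 0.1551]
orientation: [-2.14, -2.297, 0.004]
contact_force: [0.2, -0.5, -2.0]
grip_width: 0.0249
gripper_force: 79.8
```

>>> {"name": "play_rows", "arguments": {"targets": "1 0 0.01 0 0;1 0 0.02 0 0;1 0 0.03 0 0;1 0 0.04 0 0;1 0 0.05 0 0;1 0 0.058 0 0;1 0 0.063 0 0;1 0 0.063 0 0"}}

```text
clock: 5.33
tcp_pos: [0.6171, -0.0136, 0.157]
orientation: [2.141, 2.298, 0.0]
contact_force: [-0.7, 0.4, -2.3]
grip_width: 0.0249
gripper_force: 79.9
```

```bash
python3 - <<'E'
from bench import r
from h import *
o=r.get_obs();c=r.camera_info("wrist");im=r.grab_frame("wrist")[:,:,::-1];s=r.grab_frame("scene")[130:280,170:320,::-1]
cv2.imwrite("pics/c3.png",np.hstack([cv2.resize(s,(384,384),interpolation=cv2.INTER_CUBIC),im[:,100:500]]))
plan(o,(0.6176,-.0155,.158),0.07)
E
```

```text
tcp [ 0.6171 -0.0136  0.157 ] tooly yaw 0.070 tz [ 0.001 -0.    -1.   ] j7 0.297 -> d [-0.0019  0.0004 -0.001 ] spin 0.000
```

View pics/c3.png

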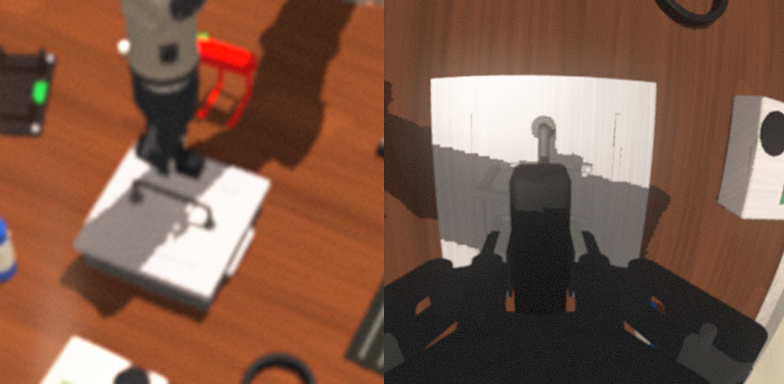

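The bar now sits directly under the grip, with the hooks beneath it. Lifting slowly.

>>> {"name": "play_rows", "arguments": {"targets": "1 -0.001 0 -0.008 0;1 -0.001 0 -0.014 0;1 -0.001 0 -0.018 0;1 -0.001 0 -0.022 0;1 -0.001 0 -0.027 0;1 -0.001 0 -0.032 0;1 -0.001 0 -0.038 0;1 -0.001 0 -0.038 0", "squeeze": 110}}

```text
clock: 6.1
tcp_pos: [0.6165, -0.0148, 0.1963]
orientation: [2.142, 2.297, 0.002]
contact_force: [0.2, -0.4, -6.8]
grip_width: 0.024
gripper_force: 110.5
```

>>> {"name": "play_rows", "arguments": {"targets": "1 0 0 -0.008 0;1 0 0 -0.018 0;1 0 0 -0.028 0;1 0 0 -0.038 0;1 0 0 -0.046 0;1 0 0 -0.052 0;1 0 0 -0.055 0;1 0 0 -0.055 0"}}

```text
clock: 6.77
tcp_pos: [0.6163, -0.0148, 0.2509]
orientation: [2.142, 2.297, 0.002]
contact_force: [0.2, -0.6, -6.1]
grip_width: 0.024
gripper_force: 110.4
```

```bash
python3 - <<'E'
from bench import r
from h import *
o=r.get_obs();c=r.camera_info("top");b=r.grab_frame("top")[:,:,::-1];cv2.imwrite("pics/t4.png",b);cv2.imwrite("pics/s4.png",r.grab_frame("scene")[:,:,::-1])
print(o["contact_force"],o["moment"])
t=cv2.imread("pics/top0.png").astype(int)
# mat refined: ribs mask contour
i=t[140:232,95:195];m=((i.max(2)-i.min(2)<32)).astype(np.uint8);m=cv2.morphologyEx(m,cv2.MORPH_OPEN,np.ones((3,3)))
n,l,s,cc=cv2.connectedComponentsWithStats(m);k=1+np.argmax(s[1:,4]);cn=max(cv2.findContours((l==k).astype(np.uint8),0,2)[0],key=cv2.contourArea)
bp=cv2.boxPoints(cv2.minAreaRect(cn))+[95,140];P=np.array([plane(c,p,.004)[:2] for p in bp]);print(bp.round(1).tolist(),P.round(3).tolist(),P.mean(0))
plan(o,(.561,.375,o["tcp_pos"][2]),.07)
E
```

```text
[ 0.16066996 -0.60004205 -6.1129591 ] [-0.02010584  0.01548964  0.00782384]
[[101.7, 223.0], [103.8, 146.5], [184.4, 148.8], [182.2, 225.2]] [[0.444, 0.489], [0.679, 0.506], [0.678, 0.257], [0.443, 0.249]] [0.56071625 0.37515678]
tcp [ 0.6163 -0.0148  0.2509] tooly yaw 0.070 tz [ 0.001  0.    -1.   ] j7 0.240 -> d [ 0.3927 -0.0279  0.    ] spin -0.000
```

>>> {"name": "play_rows", "arguments": {"targets": "1 0.008 -0.001 0 0;1 0.025 -0.002 0 0;1 0.048 -0.004 0 0;1 0.074 -0.006 0 0;1 0.1 -0.008 0 0;1 0.126 -0.01 0 0;1 0.152 -0.011 0 0;1 0.178 -0.013 0 0"}}

```text
clock: 7.53
tcp_pos: [0.5896, 0.1639, 0.2494]
orientation: [-2.141, -2.298, 0.001]
contact_force: [0.6, 0.1, -7.5]
grip_width: 0.0243
gripper_force: 110.3
```

>>> {"name": "play_rows", "arguments": {"targets": "1 0.026 -0.002 0 0;1 0.052 -0.004 0 0;1 0.078 -0.006 0 0;1 0.104 -0.008 0 0;1 0.13 -0.01 0 0;1 0.155 -0.011 0 0;1 0.178 -0.013 0 0;1 0.195 -0.014 0 0"}}

```text
clock: 8.2
tcp_pos: [0.561, 0.3591, 0.249]
orientation: [-2.138, -2.3, 0.001]
contact_force: [0.1, 0.4, -6.6]
grip_width: 0.0239
gripper_force: 110.3
```

```bash
python3 - <<'E'
from bench import r
from h import *
o=r.get_obs();print(o["contact_force"])
plan(o,(.561,.375,o["tcp_pos"][2]),.07)
E
```

```text
[ 0.10708076  0.41796068 -6.55429719]
tcp [0.561  0.3591 0.249 ] tooly yaw 0.073 tz [-0.002  0.001 -1.   ] j7 -0.358 -> d [0.0159 0.0011 0.    ] spin 0.003
```

>>> {"name": "play_rows", "arguments": {"targets": "1 0.01 0.001 0.008 0;1 0.015 0.001 0.022 0;1 0.016 0.001 0.038 0;1 0.016 0.001 0.054 0;1 0.016 0.001 0.07 0;1 0.016 0.001 0.083 0;1 0.016 0.001 0.092 0;1 0.016 0.001 0.097 0"}}

```text
clock: 8.87
tcp_pos: [0.5623, 0.37, 0.1509]
orientation: [2.144, 2.296, -0.005]
contact_force: [0.2, 1.0, -5.6]
grip_width: 0.0241
gripper_force: 110.3
```

>>> {"name": "play_rows", "arguments": {"targets": "1 0 0 0.003 0;1 0 0 0.006 0;1 0 0 0.009 0;1 0 0 0.012 0;1 0 0 0.015 0;1 0 0 0.018 0;1 0 0 0.021 0;1 0 0 0.024 0"}}

```text
clock: 9.53
tcp_pos: [0.5634, 0.3719, 0.1296]
orientation: [2.142, 2.298, 0.003]
contact_force: [0.1, 0.1, -3.1]
grip_width: 0.0243
gripper_force: 111.0
```

>>> {"name": "play_rows", "arguments": {"targets": "1 0 0 0.003 0;1 0 0 0.006 0;1 0 0 0.008 0;1 0 0 0.0095 0;1 0 0 0.0095 0;1 0 0 0.0095 0"}}

```text
clock: 10.03
tcp_pos: [0.5628, 0.3715, 0.1195]
orientation: [2.142, 2.298, -0.0]
contact_force: [0.9, -0.5, -2.9]
grip_width: 0.0243
gripper_force: 111.0
```

```bash
python3 - <<'E'
from bench import r
from h import *
o=r.get_obs();print(o["contact_force"])
cv2.imwrite("pics/t5.png",r.grab_frame("top")[:,:,::-1])
cv2.imwrite("pics/s5.png",r.grab_frame("scene")[:,:,::-1])
w=r.grab_frame("wrist")[:,:,::-1]
s=cv2.imread("pics/s5.png")[170:320,270:420];cv2.imwrite("pics/c5.png",np.hstack([cv2.resize(s,(384,384),interpolation=cv2.INTER_CUBIC),w[:,100:500]]))
plan(o,(.561,.375,o["tcp_pos"][2]),.07)
E
```

```text
[ 0.89229454 -0.54442515 -2.90957891]
tcp [0.5628 0.3715 0.1195] tooly yaw 0.070 tz [-0. -0. -1.] j7 -0.316 -> d [ 0.0036 -0.0015 -0.    ] spin -0.000
```

View pics/c5.png

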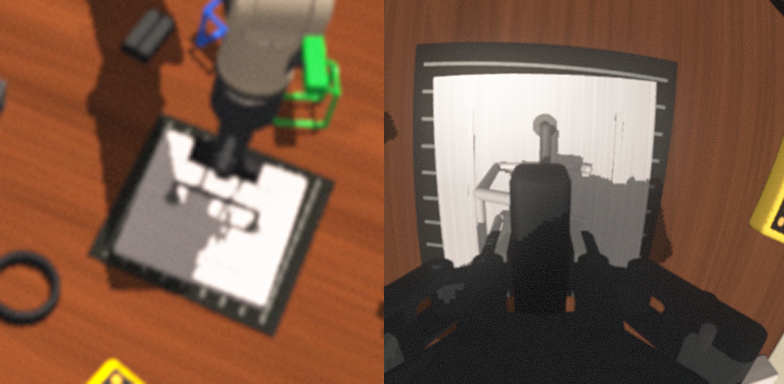

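The lid lies flat inside the mat's border, and the lifter hangs free in the bail. Backing out toward the robot, then up.

>>> {"name": "play_rows", "arguments": {"targets": "1 0 -0.008 0 0;1 0 -0.018 0 0;1 0 -0.028 0 0;1 0 -0.038 0 0;1 0 -0.048 0 0;1 0 -0.057 0 0;1 0 -0.062 0 0;1 0 -0.062 0 0"}}

```text
clock: 10.85
tcp_pos: [0.4992, 0.3675, 0.1195]
orientation: [-2.14, -2.299, 0.001]
contact_force: [-0.4, 0.2, -2.4]
grip_width: 0.0241
gripper_force: 110.9
```

>>> {"name": "play_rows", "arguments": {"targets": "1 0 0 -0.02 0;1 0 0 -0.05 0;1 0 0 -0.08 0;1 0 0 -0.11 0;1 0 0 -0.11 0"}}

```text
clock: 11.27
tcp_pos: [0.5047, 0.3686, 0.2361]
orientation: [2.143, 2.296, 0.017]
contact_force: [1.2, 0.7, -1.7]
grip_width: 0.0243
gripper_force: 111.0
```

```bash
python3 - <<'E'
from bench import r
from h import *
o=r.get_obs();print(o["contact_force"])
c=r.camera_info("top");b=r.grab_frame("top")[:,:,::-1];cv2.imwrite("pics/t6.png",b)
plan(o,(.475,.10,o["tcp_pos"][2]),.1)
plan(o,(.475,.10,o["tcp_pos"][2]),.5)
E
```

```text
[ 1.20962519  0.65695561 -1.70163468]
tcp [0.5047 0.3686 0.2361] tooly yaw 0.069 tz [ 0.008  0.007 -1.   ] j7 -0.434 -> d [-0.2659 -0.0481 -0.0021] spin -0.031
tcp [0.5047 0.3686 0.2361] tooly yaw 0.069 tz [ 0.008  0.007 -1.   ] j7 -0.434 -> d [-0.2659 -0.0481 -0.0021] spin -0.431
```

>>> {"name": "play_rows", "arguments": {"targets": "1 -0.02 0.004 0 0;1 -0.048 0.01 0 0;1 -0.08 0.016 0 0;1 -0.115 0.023 0 0;1 -0.15 0.03 0 0;1 -0.18 0.036 0 0;1 -0.2 0.04 0 0;1 -0.209 0.04 0 0"}}

```text
clock: 11.98
tcp_pos: [0.5559, 0.1567, 0.2286]
orientation: [2.148, 2.291, -0.003]
contact_force: [-0.3, 0.6, -2.3]
grip_width: 0.0245
gripper_force: 111.0
```

```bash
python3 - <<'E'
from bench import r
from h import *
o=r.get_obs();print(o["contact_force"])
c=r.camera_info("top");b=r.grab_frame("top")[:,:,::-1];cv2.imwrite("pics/t6.png",b);cv2.imwrite("pics/s6.png",r.grab_frame("scene")[:,:,::-1])
plan(o,(.56,.163,.0906),.07)
s=cv2.imread("pics/s6.png");cv2.imwrite("pics/c6.png",np.hstack([cv2.resize(s[120:320,140:420],(448,320)),cv2.resize(b[110:260,150:315],(352,320))]))
E
```

```text
[-0.30333588  0.60467743 -2.29700247]
tcp [0.5559 0.1567 0.2286] tooly yaw 0.064 tz [-0.001 -0.002 -1.   ] j7 -0.088 -> d [0.0063 0.0046 0.138 ] spin -0.006
```

View pics/c6.png

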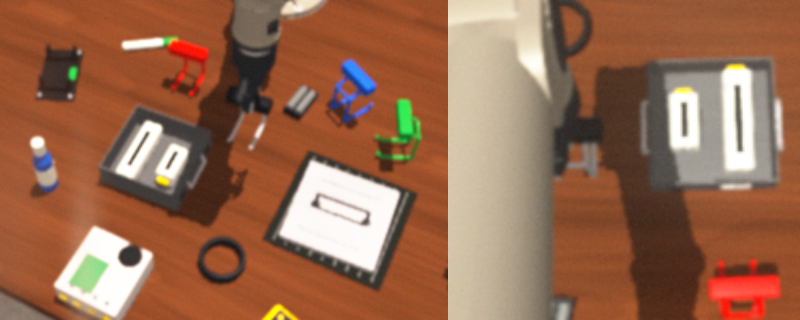

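The lid is on the mat and the bunker is open. The long pack is on the -y side with its connector at the far end. Setting the lifter down in the gap between bunker and mat.

>>> {"name": "play_rows", "arguments": {"targets": "1 0.006 0.004 0.015 0;1 0.006 0.004 0.04 0;1 0.006 0.004 0.068 0;1 0.006 0.004 0.094 0;1 0.006 0.004 0.114 0;1 0.006 0.004 0.126 0;1 0.006 0.004 0.131 0;1 0.006 0.004 0.131 0"}}

```text
clock: 12.75
tcp_pos: [0.5582, 0.1689, 0.0974]
orientation: [-2.14, -2.299, 0.002]
contact_force: [0.4, 0.6, -2.5]
grip_width: 0.0244
gripper_force: 110.9
```

>>> {"name": "play_rows", "arguments": {"targets": "1 0 0 0.002 0;1 0 0 0.004 0;1 0 0 0.005 0;1 0 0 0.006 0;1 0 0 0.006 0"}}

```text
clock: 13.17
tcp_pos: [0.5592, 0.1679, 0.0929]
orientation: [2.142, 2.298, 0.001]
contact_force: [-0.5, -0.5, -2.7]
grip_width: 0.0243
gripper_force: 110.9
```

>>> {"name": "play_rows", "arguments": {"targets": "1 0 0 0.001 0;1 0 0 0.002 0;1 0 0 0.003 0;1 0 0 0.003 0"}}

```text
clock: 13.5
tcp_pos: [0.5594, 0.1678, 0.0908]
orientation: [-2.142, -2.297, -0.002]
contact_force: [-3.5, -0.4, 9.2]
grip_width: 0.0242
gripper_force: 112.8
```

>>> {"name": "play_rows", "arguments": {"targets": "0.3 0 0 -0.0005 0;0 0 0 -0.0005 0;-0.3 0 0 -0.0005 0;-0.5 0 0 -0.0005 0;-0.5 0 0 -0.0005 0;-0.5 0 0 -0.02 0;-0.5 0 0 -0.06 0;-0.5 0 0 -0.1 0"}}

```text
clock: 14.17
tcp_pos: [0.5578, 0.1672, 0.1893]
orientation: [-2.142, -2.297, 0.006]
contact_force: [1.2, 1.3, -0.1]
grip_width: 0.064
gripper_force: 0.0
```

>>> {"name": "play_rows", "arguments": {"targets": "-0.5 0 0 -0.02 0;-0.5 0 0 -0.04 0;-0.5 0 0 -0.04 0"}}

```text
clock: 14.42
tcp_pos: [0.5614, 0.1681, 0.2338]
orientation: [2.141, 2.296, 0.011]
contact_force: [-0.0, 0.2, 0.3]
grip_width: 0.0642
gripper_force: 0.0
```

```bash
python3 - <<'E'
from bench import r
from h import *
o=r.get_obs();print(o["contact_force"])
c=r.camera_info("wrist");w=r.grab_frame("wrist")[:,:,::-1];cv2.imwrite("pics/w7.png",w);np.save("w7.npy",dict(c),allow_pickle=True)
# pack in top view t6
ct=r.camera_info("top");b=cv2.imread("pics/t6.png")
i=b[130:205,236:312].astype(int);m=(i.min(2)>185).astype(np.uint8);n,l,s,cc=cv2.connectedComponentsWithStats(m)
for k in range(1,n):
    if s[k,4]>40: print(s[k],(cc[k]+[236,130]).round(1),plane(ct,cc[k]+[236,130],.043)[:2].round(4))
plan(o,(.61,-.05,o["tcp_pos"][2]),.07+np.pi/2)
E
```

```text
[-0.02249604  0.22821749  0.30332456]
[ 42  12  16  48 566] [285.4 166.2] [ 0.621 -0.052]
[ 18  23  14  27 313] [260.3 166.6] [0.618  0.0217]
tcp [0.5614 0.1681 0.2338] tooly yaw 0.070 tz [ 0.006  0.003 -1.   ] j7 -0.093 -> d [-0.221   0.0333 -0.0004] spin 1.570
```

>>> {"name": "play_rows", "arguments": {"targets": "-0.5 -0.03 0.005 0 0.12;-0.5 -0.065 0.01 0 0.24;-0.5 -0.1 0.015 0 0.36;-0.5 -0.13 0.02 0 0.48;-0.5 -0.16 0.025 0 0.6;-0.3 -0.19 0.03 0 0.72;-0.3 -0.21 0.033 0 0.84;-0.3 -0.223 0.043 0 0.96", "squeeze": 80}}

```text
clock: 15.13
tcp_pos: [0.6159, -0.0555, 0.2284]
orientation: [2.967, 1.033, -0.004]
contact_force: [0.8, 0.0, -0.4]
grip_width: 0.0554
gripper_force: 0.0
```

>>> {"name": "play_rows", "arguments": {"targets": "-0.3 0 0 0 0.12;-0.3 0 0 0 0.24;-0.3 0 0 0 0.36;-0.3 0 0 0 0.48;-0.3 0 0 0 0.61;-0.3 0 0 0 0.61;-0.3 0 0 0 0.61"}}

```text
clock: 15.72
tcp_pos: [0.6169, -0.0516, 0.2283]
orientation: [3.138, 0.116, -0.003]
contact_force: [-0.9, -0.2, 0.5]
grip_width: 0.0556
gripper_force: 0.0
```

```bash
python3 - <<'E'
from bench import r
from h import *
o=r.get_obs();c=r.camera_info("wrist");w=r.grab_frame("wrist")[:,:,::-1];cv2.imwrite("pics/w8.png",w);np.save("w8.npy",dict(c),allow_pickle=True)
print(o["grip_width"]);plan(o,(.621,-.052,.014),.07+np.pi/2)
E
```

```text
0.055560716597609465
tcp [ 0.6169 -0.0516  0.2283] tooly yaw -1.497 tz [-0.002 -0.001 -1.   ] j7 -1.025 -> d [0.0045 0.0005 0.2143] spin 0.004
```

View pics/w8.png

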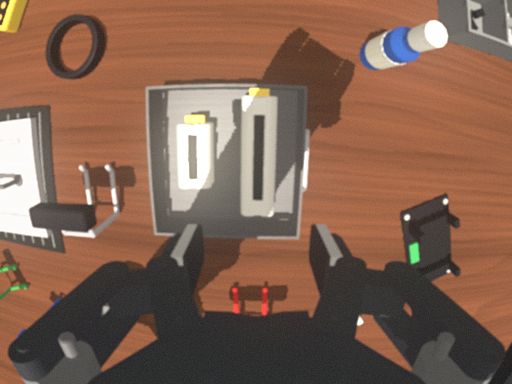

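Wrist view: the long pack's top face spans (244,97)–(277,97)–(274,216)–(242,216), the short pack is at (195,157), and the lifter stands at left (63,215). Check position and height from two views.

```bash
python3 - <<'E'
from bench import r
from h import *
c=np.load("w8.npy",allow_pickle=True).item();ct=r.camera_info("top")
w=cv2.imread("pics/w8.png");i=w[85:225,236:284].astype(int);m=((i.min(2)>150)).astype(np.uint8);n,l,s,cc=cv2.connectedComponentsWithStats(cv2.morphologyEx(m,cv2.MORPH_CLOSE,np.ones((15,15))));k=1+np.argmax(s[1:,4]);ys,xs=np.where(l==k)
q=cv2.minAreaRect(np.c_[xs,ys].astype(np.float32));bp=cv2.boxPoints(q)+[236,85];print(bp.round(1).tolist())
for B in(bp,np.array([(244,97),(277,97),(274,216),(242,216)])):
    P=np.array([plane(c,p,.043,True)[:2] for p in B]);print(P.round(3).tolist(),P.mean(0).round(4))
print("3d",two([ray(ct,(285.4,166.2)),ray(c,(259.5,156),True)]))
E
```

```text
[[236.0, 85.0], [283.0, 85.0], [283.0, 216.0], [236.0, 216.0]]
[[0.704, -0.024], [0.708, -0.075], [0.557, -0.089], [0.553, -0.033]] [ 0.6308 -0.0554]
[[0.692, -0.034], [0.694, -0.07], [0.557, -0.078], [0.554, -0.04]] [ 0.6241 -0.0556]
3d [ 0.62462746 -0.05443576  0.02779732]
```

>>> {"name": "play_rows", "arguments": {"targets": "-0.3 0.004 0.003 0.03 0.01;-0.3 0.004 0.003 0.065 0.01;-0.3 0.004 0.003 0.1 0.01;-0.3 0.004 0.003 0.13 0.01;-0.3 0.004 0.003 0.15 0.01;-0.3 0.004 0.003 0.165 0.01;-0.3 0.004 0.003 0.17 0.01;-0.3 0.004 0.003 0.17 0.01"}}

```text
clock: 16.43
tcp_pos: [0.6212, -0.0544, 0.0587]
orientation: [-3.14, -0.097, 0.002]
contact_force: [-0.3, 0.8, 0.9]
grip_width: 0.0557
gripper_force: 0.0
```

>>> {"name": "play_rows", "arguments": {"targets": "-0.3 0 0 0.01 0;-0.3 0 0 0.02 0;-0.3 0 0 0.03 0;-0.3 0 0 0.037 0;-0.3 0 0 0.041 0;-0.3 0 0 0.043 0;-0.3 0 0 0.043 0"}}

```text
clock: 17.02
tcp_pos: [0.6215, -0.0544, 0.0161]
orientation: [3.14, 0.095, -0.001]
contact_force: [0.1, 1.0, -0.2]
grip_width: 0.0554
gripper_force: 0.0
```

```bash
python3 - <<'E'
from bench import r
from h import *
o=r.get_obs();print(o["contact_force"]);plan(o,(.621,-.054,.014),.06+np.pi/2)
E
```

```text
[ 0.08844748  1.0094661  -0.21201453]
tcp [ 0.6215 -0.0544  0.0161] tooly yaw -1.510 tz [-0.001 -0.    -1.   ] j7 -0.854 -> d [-0.0004 -0.0005  0.0021] spin 0.001
```

>>> {"name": "play_rows", "arguments": {"targets": "0 0 0 0.001 0;0.2 0 0 0.001 0;0.5 0 0 0.001 0;1 0 0 0.001 0;1 0 0 0.001 0;1 0 0 0.001 0", "squeeze": 80}}

```text
clock: 17.52
tcp_pos: [0.622, -0.0543, 0.016]
orientation: [-3.14, -0.096, -0.001]
contact_force: [-1.3, 1.8, 5.2]
grip_width: 0.0388
gripper_force: 81.8
```

>>> {"name": "play_rows", "arguments": {"targets": "1 0 0 -0.008 0;1 0 0 -0.02 0;1 0 0 -0.04 0;1 0 0 -0.06 0;1 0 0 -0.08 0;1 0 0 -0.1 0;1 0 0 -0.12 0;1 0 0 -0.12 0"}}

```text
clock: 18.18
tcp_pos: [0.6236, -0.0554, 0.1396]
orientation: [3.14, 0.094, 0.009]
contact_force: [2.2, -0.8, -4.7]
grip_width: 0.0387
gripper_force: 81.4
```

```bash
python3 - <<'E'
from bench import r
from h import *
o=r.get_obs();print(o["contact_force"])
c=r.camera_info("wrist");w=r.grab_frame("wrist")[:,:,::-1];cv2.imwrite("pics/w9.png",w);np.save("w9.npy",dict(c),allow_pickle=True)
plan(o,(.506,-.333,o["tcp_pos"][2]),.403+np.pi/2)
E
```

```text
[ 2.15934121 -0.82421726 -4.69015491]
tcp [ 0.6236 -0.0554  0.1396] tooly yaw -1.511 tz [ 0.006 -0.    -1.   ] j7 -0.958 -> d [-0.1341  0.2701 -0.0006] spin -0.343
```

>>> {"name": "play_rows", "arguments": {"targets": "1 -0.006 0.012 0 -0.03;1 -0.016 0.032 0 -0.07;1 -0.028 0.056 0 -0.11;1 -0.042 0.084 0 -0.15;1 -0.056 0.112 0 -0.19;1 -0.07 0.14 0 -0.23;1 -0.084 0.168 0 -0.27;1 -0.098 0.196 0 -0.31"}}

```text
clock: 18.9
tcp_pos: [0.534, -0.2566, 0.134]
orientation: [-3.086, -0.582, 0.003]
contact_force: [1.0, -0.4, -4.6]
grip_width: 0.0387
gripper_force: 81.3
```

```bash
python3 - <<'E'
from bench import r
from h import *
o=r.get_obs();plan(o,(.506,-.333,.14),.403+np.pi/2)
E
```

```text
tcp [ 0.534  -0.2566  0.134 ] tooly yaw -1.198 tz [-0.002  0.001 -1.   ] j7 -0.353 -> d [-0.0539  0.061  -0.006 ] spin -0.030
```

>>> {"name": "play_rows", "arguments": {"targets": "1 -0.016 0.018 -0.003 -0.03;1 -0.03 0.034 -0.006 -0.03;1 -0.042 0.048 -0.006 -0.03;1 -0.05 0.057 -0.006 -0.03;1 -0.054 0.061 -0.006 -0.03;1 -0.054 0.061 -0.006 -0.03"}}

```text
clock: 19.4
tcp_pos: [0.5063, -0.3331, 0.1407]
orientation: [-3.079, -0.622, 0.002]
contact_force: [-0.7, -0.4, -4.3]
grip_width: 0.0385
gripper_force: 81.3
```

```bash
python3 - <<'E'
from bench import r
from h import *
o=r.get_obs();c=r.camera_info("wrist");w=r.grab_frame("wrist")[:,:,::-1];cv2.imwrite("pics/w10.png",w);np.save("w10.npy",dict(c),allow_pickle=True)
t=r.grab_frame("top")[:,:,::-1];cv2.imwrite("pics/t10.png",t);s=r.grab_frame("scene")[:,:,::-1];cv2.imwrite("pics/s10.png",s)
plan(o,(.506,-.333,.035),.403+np.pi/2)
cv2.imwrite("pics/c10.png",np.hstack([w[:,80:480],cv2.resize(s[100:250,100:250],(384,384),interpolation=cv2.INTER_CUBIC)]))
E
```

```text
tcp [ 0.5063 -0.3331  0.1407] tooly yaw -1.172 tz [-0.002  0.    -1.   ] j7 -0.208 -> d [-1.000e-04 -2.000e-04  1.057e-01] spin -0.004
```

View pics/c10.png

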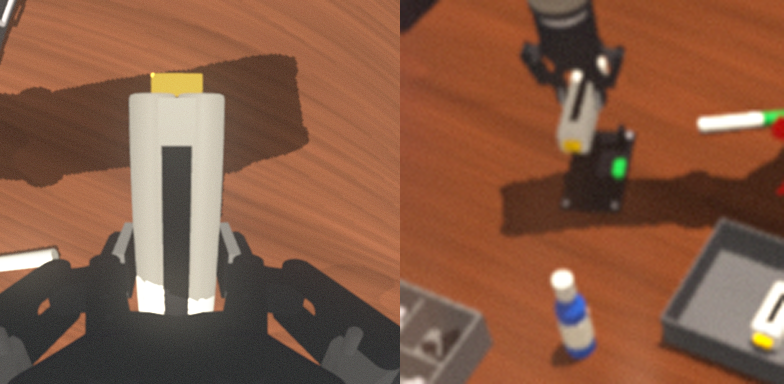

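```bash
python3 - <<'E'
from bench import r
from h import *
ct=r.camera_info("top");cs=r.camera_info("scene");T=[(379.6,184.5),(358.5,193),(398.7,225.2),(377,234.2)]
def spots(f,x,y,w,h,th):
    i=cv2.imread(f)[y:y+h,x:x+w].astype(int);m=(i.min(2)>th).astype(np.uint8);n,l,s,c=cv2.connectedComponentsWithStats(m);return [(s[k,4],(c[k]+[x,y]).round(1).tolist()) for k in range(1,n) if s[k,4]<60]
S=spots("pics/scene0.png",155,140,45,50,130);W=spots("pics/w8.png",390,185,80,105,130);print(S);print(W)
for n,c,L,fi in(("s",cs,S,False),("w",np.load("w8.npy",allow_pickle=True).item(),W,True)):
    for a,p in L:
        q=plane(c,p,.007,fi);j=np.argmin([np.linalg.norm(plane(ct,t,.007)-q) for t in T]);print(n,p,q[:2].round(4),j,two([ray(ct,T[j]),ray(c,p,fi)]).round(4))
E
```

```text
[(np.int32(3), [189.3, 152.3]), (np.int32(4), [164.5, 178.5]), (np.int32(4), [183.5, 179.5])]
[(np.int32(29), [445.2, 201.1]), (np.int32(34), [406.5, 217.0]), (np.int32(12), [448.0, 270.8])]
s [189.3, 152.3] [ 0.4309 -0.326 ] 3 [ 0.4312 -0.326   0.0073]
s [164.5, 178.5] [ 0.5783 -0.3383] 0 [ 0.5797 -0.3373  0.0094]
s [183.5, 179.5] [ 0.5511 -0.2748] 1 [ 0.5524 -0.2738  0.0091]
w [445.2, 201.1] [ 0.5792 -0.3413] 0 [ 0.58   -0.3376  0.0108]
w [406.5, 217.0] [ 0.5513 -0.2761] 1 [ 0.5524 -0.2738  0.0102]
w [448.0, 270.8] [ 0.4558 -0.3932] 2 [ 0.4588 -0.3892  0.0115]
```

Two views put the cradle centre at (0.5055,-0.3325) with yaw 0.405, base screws at ~8–10 mm height. The pack is aligned within 1 mm, so I'll lower it.

>>> {"name": "play_rows", "arguments": {"targets": "1 0 0 0.01 0;1 0 0 0.025 0;1 0 0 0.042 0;1 0 0 0.058 0;1 0 0 0.072 0;1 0 0 0.083 0;1 0 0 0.09 0;1 0 0 0.09 0"}}

```text
clock: 20.22
tcp_pos: [0.507, -0.3315, 0.0498]
orientation: [-3.077, -0.626, 0.003]
contact_force: [0.0, -0.1, -4.7]
grip_width: 0.0386
gripper_force: 81.2
```

>>> {"name": "play_rows", "arguments": {"targets": "1 0 0 0.003 0;1 0 0 0.006 0;1 0 0 0.009 0;1 0 0 0.011 0;1 0 0 0.013 0;1 0 0 0.0145 0;1 0 0 0.0145 0"}}

```text
clock: 20.8
tcp_pos: [0.5075, -0.3323, 0.0368]
orientation: [-3.078, -0.625, 0.0]
contact_force: [-0.7, 0.5, -4.3]
grip_width: 0.0386
gripper_force: 81.2
```

```bash
python3 - <<'E'
from bench import r
from h import *
o=r.get_obs();print(o["contact_force"],o["grip_width"]);plan(o,(.5055,-.3325,.035),.405+np.pi/2)
E
```

```text
[-0.714048    0.50118524 -4.2879763 ] 0.03864795235467344
tcp [ 0.5075 -0.3323  0.0368] tooly yaw -1.170 tz [-0.  0. -1.] j7 -0.113 -> d [-0.0019 -0.0006  0.0018] spin -0.004
```

>>> {"name": "play_rows", "arguments": {"targets": "1 0 0 0.001 0;1 0 0 0.002 0;1 0 0 0.0025 0;1 0 0 0.0025 0"}}

```text
clock: 21.13
tcp_pos: [0.5076, -0.3325, 0.035]
orientation: [-3.079, -0.625, -0.001]
contact_force: [-1.5, 1.6, 2.9]
grip_width: 0.0386
gripper_force: 82.2
```

Contact on the saddles. Release and retreat.

>>> {"name": "play_rows", "arguments": {"targets": "0.4 0 0 0 0;0.2 0 0 0 0;0 0 0 0 0;-0.2 0 0 0 0;-0.2 0 0 0 0;-0.2 0 0 -0.01 0;-0.2 0 0 -0.03 0;-0.2 0 0 -0.06 0"}}

```text
clock: 21.8
tcp_pos: [0.5063, -0.3316, 0.0938]
orientation: [-3.077, -0.625, 0.005]
contact_force: [0.4, 0.4, 0.1]
grip_width: 0.0512
gripper_force: 0.0
```

>>> {"name": "play_rows", "arguments": {"targets": "-0.2 0 0 -0.03 0;-0.2 0 0 -0.07 0;-0.2 0 0 -0.11 0;-0.2 -0.04 0 -0.13 0;-0.2 -0.07 0 -0.15 0;-0.2 -0.07 0 -0.15 0"}}

```text
clock: 22.3
tcp_pos: [0.4374, -0.3657, 0.2497]
orientation: [3.077, 0.609, 0.006]
contact_force: [-0.5, -1.4, 0.8]
grip_width: 0.0512
gripper_force: 0.0
```

```bash
python3 - <<'E'
from bench import r
from h import *
o=r.get_obs();print(o["contact_force"],o["tcp_pos"])
w=r.grab_frame("wrist")[:,:,::-1];s=r.grab_frame("scene")[:,:,::-1]
cv2.imwrite("pics/c11.png",np.hstack([w[:,80:480],cv2.resize(s[110:300,120:410],(400,384))]))
E
```

```text
[-0.45765612 -1.40549522  0.75939938] [ 0.43737108 -0.3656823   0.24973703]
```

View pics/c11.png

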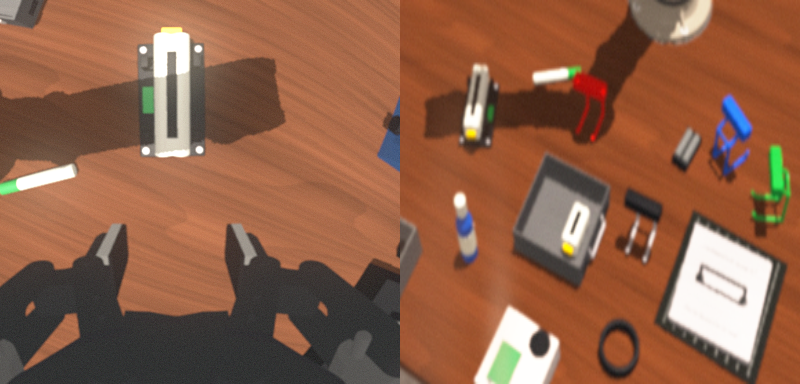

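The pack lies squarely in the cradle between the cheeks. The lifter is upright beside the bunker, the lid is flat on the mat, and the bystanders are untouched.

```bash
python3 -c "
from bench import r
print(r.hand_in())"
```

```text
the job is handed in; nothing more can be done
None
```

I handed the job in at about 22 s: the lid is flat on the mat, the lifter stands beside the bunker, the long pack is in the cradle and the short pack is still in the bunker; the final pictures show nothing else disturbed, but the hand-in returned no verdict.

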